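# Aim a swivel outlet and lock it with its jam nut

### The job

On the sloping jig, swivel the brass outlet pipe until it points squarely along the yellow mark. Then run the steel jam nut down its threaded stud, clockwise, until it is fully home against the brass ring, so that the outlet is locked while still on the mark; do not move the outlet once the nut is tight. Let go at the end and leave the loose fittings, the carton and the jar where they are.

Things in the scene. Friction and masses are not known exactly. Their poses are not given: they have to be found in the camera images.
- jig: heavy grey fixture, fixed to the table: base plate 190 (x) x 240 (y) x 12 mm, carrying a dark dial plate 170 x 210 mm that slopes 35 degrees, facing up and towards the jig's -x side (roughly towards the robot; low edge at -x, high edge at +x, top edge about 118 mm above the table). Origin at centre of the underside, z up
- stud_foot (a point): point where the fixed threaded stud leaves the dial plate's face, 46 mm above the table. Its z axis is the stud's axis, leaning 35 degrees from vertical towards the jig's -x; its x axis runs up the slope, y across it. From this point along z: fixed collar of 24 mm radius 0 to 18 mm, swivelling brass ring of 20 mm radius 18 to 48 mm, then the jam nut; the stud (25 to 28 mm diameter) ends at 95 mm
- outlet (a joint): swivel angle (rad) of the brass outlet pipe round the stud: 0 = pointing straight up the slope (stud_foot x), positive = counterclockwise seen from the stud's top (towards stud_foot y). Range -1.25 to 1.25; starts on the positive side of the mark. Stiff: stays where left, about 6 N at the grip point turns it
- outlet_grip (a point): point on the centre line of the brass outlet pipe, 60 mm out from the stud's axis and 33 mm above the dial face. Its x axis is the pipe's pointing direction, its z axis is the stud's axis. The pipe is round, 22 mm in diameter from the ring out to 84 mm from the stud axis, then a 27 mm collar to 96 mm, under which a thin red pointer pin (look only) reaches down almost to the dial face
- mark (a point): outer end, 112 mm from the stud axis, of the bright yellow radial line 10 mm wide painted on the dial face (starts 26 mm from the axis, cannot be moved). Its x axis points radially along the line, away from the stud; its z axis is the stud's axis
- locknut (a joint): angle (rad) of the jam nut on its thread: grows as it is turned clockwise seen from the stud's top, 0 = highest, 3.4 = hard stop, fully home against the brass ring. Coarse right-hand thread: sinks 12 mm a turn (1.91 mm per rad). Turns with 0.15 N m of friction and stays where left; it starts 2.2 to 3.2 rad short of home, so it takes two or more grasps. It never carries the outlet round with it
- nut_mid (a point): centre of the jam nut, on the stud axis; a grey steel hexagon nut 46 mm across flats, 30 mm tall (centre 63 mm above the dial face when home, up to 69 mm). Its z axis is the stud's axis, its x axis is square to one pair of flats (the other pairs at 60 degrees). The fingers have 19 mm from the centre down to the top of the outlet pipe when the nut is home
- connector: small straight conduit connector standing upright beside the jig, galvanised, 39 mm across its hexagon, 42 mm tall; origin at centre of underside
- spare_nut: spare brass hexagon nut lying flat beside the jig, 46 mm across flats, 18 mm tall; origin at centre of underside
- elbow: galvanised 90 degree elbow lying on its side, about 84 by 71 mm, 39 mm tall; origin under the middle of one leg
- carton: closed brown cardboard carton 90 x 70 x 60 mm; origin at centre of underside
- coupling: plain galvanised round coupling standing upright, 48 mm diameter, 45 mm tall; origin at centre of underside
- tub: white jar with red cap, 64 mm diameter, 60 mm tall; origin at centre of underside

How it is judged:
By the outcome, as a careful person would: the job done as asked, in the order asked, and still so for the second after the job is handed in, with the robot touching nothing.
It also fails if it takes over 54 s, if anything falls off the work surface, if the arm or the gripper's body presses on something with over 40 N, if the wrist force passes 120 N, or if a joint passes its speed limit or range.

### The arm

A 6-joint arm with a two-finger parallel gripper is mounted at the origin on the work surface. World frame = base frame: x ahead of the robot, y to its left, z up, the work surface at z = 0. Lengths are in mm, angles in degrees, forces in N, time in s.
With the tool pointing down it reaches from about 325 to 925 mm from the base axis. Payload 3.1 kg.
Tool frame: the origin (TCP) lies at the very end of the fingers, on their centre line; the grasp point (between the pads) lies grasp_offset behind it (grasp_offset is the distance from the TCP to the grasp point, in mm); z points along the fingers, x is the direction in which the jaws open and shut, and the axes are right-handed (so a half turn about z gives the same grasp; the last joint's range is limited). The gripper opens to 85 mm and grips with 20 to 120 N. Pads are 22 mm wide; open, the fingers measure 114 mm over their backs; the gripper's body (76 mm by 85 mm) begins 54 mm behind the grasp point. The pads swing forward as they close: fully open they stand 13 mm farther back than shut.
Start: joints at [-76.673, 12.427, 92.441, -0, 75.132, -6.429], TCP at [211.277, -588.219, 211.2] pointing down, gripper open.
Joint ranges: [-157.48, 157.48], [-44.54, 120.13], [17.64, 146.25], [-64.5, 244.5], [7.68, 150.69], [-147.95, 147.95]. Speed limits (degrees/s): [159.86, 159.86, 180, 180, 180, 180].

### API

Orientations are given as [roll, pitch, yaw] about the fixed x, y, z axes, in that order (R = Rz(yaw) Ry(pitch) Rx(roll)).
In Python, from station import * gives the robot as it stands. Calls block until the motion is done:
- goto(position, orientation): joint-space move of the TCP to a pose.
- move_l(position, attitude=None, speed=150): straight line of the TCP; attitude=None keeps the orientation; speed is the mean speed in mm/s.
- move_j(angles): joint-space move.
- grip(opening, squeeze=None): finger opening in mm; squeeze is the grip in N (None keeps the last); returns when the fingers have stopped.
- wait(seconds).
- solve_ik(position, orientation): joint angles nearest the present ones, or None.
- get_obs(): the state.
- get_image(name): name is "side" or "top" or "wrist"; returns the picture (420x560x3 uint8, red, green, blue); there is no depth.
- get_calibration(name): a dict with "fx", "fy", "cx", "cy" (pixels), "D" ([k1, k2, p1, p2, k3] as OpenCV has them; the pictures are not rectified), "R" (3x3) and "t" (3): a world point X has camera coordinates R X + t; the wrist camera has in their place "mount" (4x4, takes a point from camera to tool coordinates, whose origin is the TCP and whose axes are the tool frame's). Camera axes: x right, y down, z forward; pixel columns grow to the right and rows downward; lengths in mm; the calibration is good to about 2 mm. A picture is of the moment at which its call begins: read the wrist's pose just before it. get_calibration takes no time and is no camera call.
A pose or a line that the arm cannot do raises Unreachable and nothing moves.
- sign_off(): hands the job in, once; it reports no verdict.
Trained networks look in the newest picture that a camera, given by its name, has taken for a name from the list of things; names that differ only in an ending like _2 or _b are one class to them, and where a whole thing is asked for, a point or a joint stands for the part that bears it (a point fixed in the world has none). Each returns a list of dicts, best first, with "score" (0 to 1); they miss things now and then, are a little off and sometimes report something else, mostly with a low value. They report only what shows in the picture. A call takes as long as a camera call.
- spot_in(name, camera): "extent" ([centre column, centre row, width, height] in pixels, round what is visible of it).
- regions_of(name, camera): "region" (420x560 bool, what is visible of it) and "extent" ([centre column, centre row, width, height] in pixels, round what is visible of it).
The state is a dict: "t": time; "joint_pos": joint angles; "qvel": joint speeds; "effort": joint torques, N m; "tcp_pos": TCP position; "ee_rot": TCP orientation; "wrist_force": force on the tool from outside, world axes, zero at the start; "moment": the same for the moment, N m; "grip_width": finger opening in mm.
Only numpy, scipy, OpenCV 4.12 (cv2) and the standard library are available. Lean on these libraries where they do the work, as an engineer would, in place of code of your own. Each camera call takes 0.05 s, during which the arm holds its last target.

## Working session

There is one attempt and no reset: what is moved stays moved. The work goes in short steps, each a Python script; the robot and the scene stay as the last script left them, time stands still between calls to the robot, and variables do not carry over. Pictures are saved under pics/ and viewed, and the job is handed in when it is done.

```bash
mkdir -p pics; ls
python3 - <<'E'
from station import *
import cv2
o=get_obs();print({k:o[k] for k in('t','tcp_pos','ee_rot','grip_width')})
for n in("side","top","wrist"):
    cv2.imwrite(f"pics/a_{n}.png",get_image(n)[:,:,::-1]); 
    c=get_calibration(n);print(n,c)
    for t in ("jig","outlet","locknut"):
        try:print(t,[(round(d['score'],2),[round(x) for x in d['extent']]) for d in spot_in(t,n)][:3])
        except Exception as e:print(t,e)
print(get_obs()['t'])
E
```

```text
pics
{'t': 0.0, 'tcp_pos': array([ 211.04075183, -587.33904982,  209.81852377]), 'ee_rot': array([-1.79984183e+02,  1.41093640e-01, -7.02503990e+01]), 'grip_width': 85.81601419585157}
side {'fx': 458.1622078820471, 'fy': 458.1622078820471, 'cx': 278.7998059791527, 'cy': 207.88294777431378, 'D': array([-0.07634997,  0.        ,  0.        ,  0.        ,  0.        ]), 'R': array([[-0.98550994, -0.1693424 ,  0.00966007],
       [-0.12075197,  0.66045643, -0.74109126],
       [ 0.11911812, -0.73151928, -0.67133481]]), 't': array([ 533.05203784,  145.99422098, 1049.79369299])}
jig [(0.87, [261, 249, 111, 124])]
outlet [(0.8, [265, 243, 43, 24])]
locknut [(0.9, [296, 234, 30, 28])]
top {'fx': 396.3311477361749, 'fy': 396.3311477361749, 'cx': 281.9821655093551, 'cy': 209.06836167266164, 'D': array([-0.05145093,  0.        ,  0.        ,  0.        ,  0.        ]), 'R': array([[ 0.01439868, -0.99960308,  0.02421496],
       [-0.99863935, -0.0155903 , -0.04976328],
       [ 0.05012105, -0.02346549, -0.99846745]]), 't': array([-20.6999559 , 515.58697558, 885.06265489])}
jig [(0.72, [255, 186, 123, 105])]
outlet [(0.84, [235, 188, 35, 43])]
locknut [(0.65, [244, 217, 28, 23])]
wrist {'fx': 308.3398133263819, 'fy': 308.3398133263819, 'cx': 283.5902658501615, 'cy': 215.4123259429992, 'D': array([-0.00506803,  0.        ,  0.        ,  0.        ,  0.        ]), 'mount': array([[ 9.99999539e-01,  5.74323699e-04, -7.69949541e-04,
        -6.90189676e-01],
       [-3.35914290e-04,  9.60046377e-01,  2.79840743e-01,
        -7.20578843e+01],
       [ 8.99906438e-04, -2.79840355e-01,  9.60046127e-01,
        -1.62902727e+02],
       [ 0.00000000e+00,  0.00000000e+00,  0.00000000e+00,
         1.00000000e+00]])}
jig []
outlet []
locknut []
0.6
```

View images.

View pics/a_side.png

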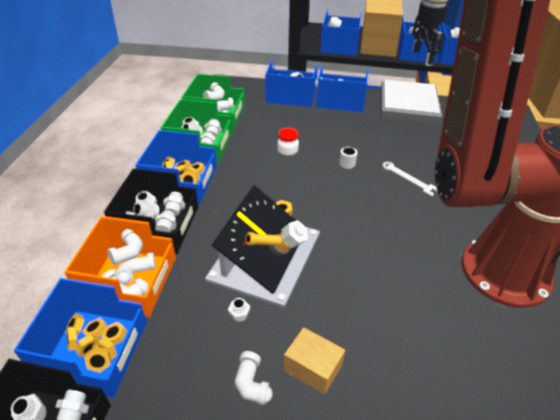

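View pics/a_top.png

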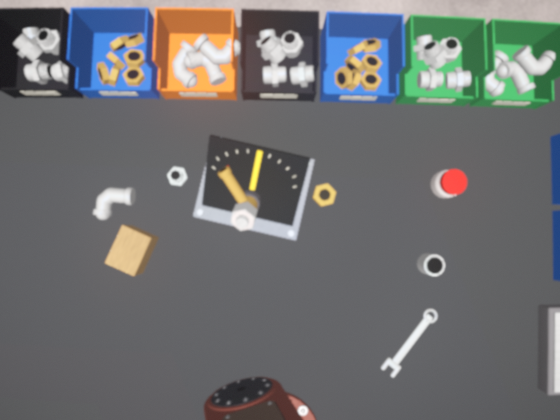

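Run:
```python
import cv2,numpy as np
a=cv2.imread('pics/a_side.png')[170:330,190:350];b=cv2.imread('pics/a_top.png')[120:250,180:330]
cv2.imwrite('pics/a_crop1.png',cv2.resize(a,None,fx=3.7,fy=3.7,interpolation=cv2.INTER_CUBIC))
cv2.imwrite('pics/a_crop2.png',cv2.resize(b,None,fx=4,fy=4,interpolation=cv2.INTER_CUBIC))
```

```text
(no output)
```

View pics/a_crop1.png

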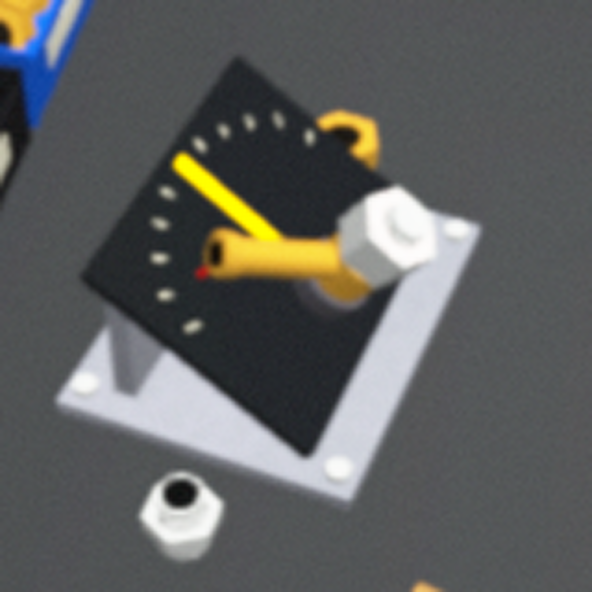

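View pics/a_crop2.png

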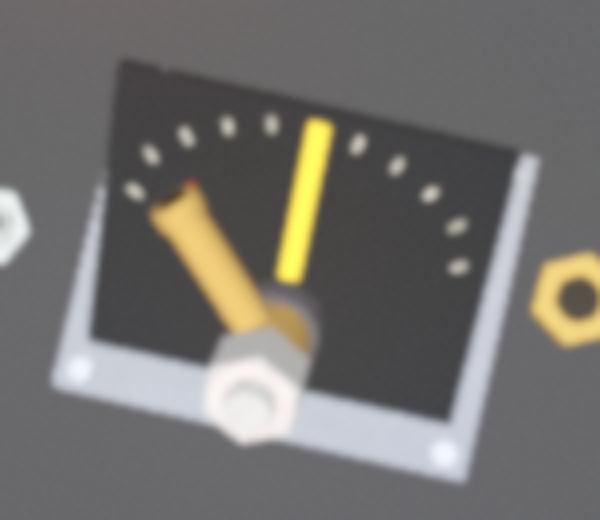

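The side view shows the dial with the yellow line (outer end ~(238,213)) and the outlet to its +y side. The top view shows the line from ~(252,190) to (259,150) and the nut at ~(243,217). Next I fit the jig geometry to both views.

```bash
cat > h.py <<'E'
import numpy as np,cv2
from scipy.optimize import least_squares
from scipy.spatial.transform import Rotation as Ro
S=np.radians(35)
def frame(psi):
    c,s=np.cos(psi),np.sin(psi)
    return np.array([[c*np.cos(S),s*np.cos(S),np.sin(S)],[-s,c,0],[-np.sin(S)*c,-np.sin(S)*s,np.cos(S)]]).T # cols ex ey ez
def proj(cal,X):
    K=np.array([[cal['fx'],0,cal['cx']],[0,cal['fy'],cal['cy']],[0,0,1.]])
    return cv2.projectPoints(np.asarray(X,float).reshape(-1,1,3),cv2.Rodrigues(np.asarray(cal['R']))[0],np.asarray(cal['t'],float),K,np.asarray(cal['D'],float))[0].reshape(-1,2)
def wristcal(cal,pos,rpy):
    T=np.eye(4);T[:3,:3]=Ro.from_euler('xyz',rpy,degrees=True).as_matrix();T[:3,3]=pos
    M=np.linalg.inv(T@cal['mount']);c=dict(cal);c['R']=M[:3,:3];c['t']=M[:3,3];return c
E
cat > fit.py <<'E'
from station import *
from h import *
cs,ct=get_calibration('side'),get_calibration('top')
un=lambda l,s,o:(np.array(l,float)+.5)/s-.5+np.array(o)
side=un([(237,57),(83,277),(307,457),(57,400),(350,497),(480,228),(180,162)],3.7,(190,170))
top=un([(121,60),(525,150),(90,338),(448,422),(52,385),(466,482),(319,122),(289,281)],4,(180,120))
def pts(p):
    fx,fy,psi,mu,ut,bx=p;F=np.array([fx,fy,46]);E=frame(psi);D=lambda u,v:F+E@[u,v,0]
    c,s=np.cos(psi),np.sin(psi);h=np.array([c,s,0]);l=np.array([-s,c,0])
    B=lambda a,b:np.array([fx,fy,12])+h*(bx+a*95)+l*b*120
    Y=lambda r:D(r*np.cos(mu),r*np.sin(mu)); lo=ut-170
    return [D(ut,-105),D(ut,105),D(lo,105),B(1,1),B(-1,1),B(-1,-1),Y(112)],[D(ut,105),D(ut,-105),D(lo,105),D(lo,-105),B(-1,1),B(-1,-1),Y(112),Y(26)]
def res(p):
    a,b=pts(p);return np.r_[(proj(cs,a)-side).ravel(),(proj(ct,b)-top).ravel()]
r=least_squares(res,[560,70,-.22,0,125,20],x_scale=[10,10,.1,.1,10,10],loss='soft_l1')
print(np.round(r.x,3),np.degrees(r.x[2:4]));print(np.round(r.fun.reshape(-1,2),1))
np.save('fit.npy',r.x)
E
python3 fit.py
python3 - <<'E'
import station;print([n for n in dir(station) if n[0]!='_'])
try:print(station.grasp_offset)
except Exception as e:print(e)
E
```

```text
[ 5.40037e+02  5.78380e+01 -2.12000e-01 -1.70000e-02  1.21364e+02
  2.48670e+01] [-12.15276072  -0.95605686]
[[-0.4 -1.2]
 [-0.4 -1.5]
 [ 1.1 -0.6]
 [-0.5 -0.6]
 [ 0.   0.1]
 [ 0.4 -1.6]
 [-0.8  0.1]
 [-1.  -0. ]
 [-0.9  0.9]
 [-0.9  0.3]
 [ 0.6  0.3]
 [-0.5  0.3]
 [-0.6 -0.1]
 [ 0.2  0.5]
 [ 0.3 -3.3]]
['Unreachable', 'get_calibration', 'get_image', 'get_obs', 'goto', 'grasp_offset', 'grip', 'move_j', 'move_l', 'regions_of', 'sign_off', 'solve_ik', 'spot_in', 'wait']
18.700000000000003
```

```bash
sed -i 's/ B(-1,-1),Y(112),Y(26)\]/X/; s/,(289,281)\]/]/; s/,Y(26)\]/]/' fit.py; python3 fit.py|head -2
cat >> h.py <<'E'
def setup():
    p=np.load('fit.npy');return np.array([p[0],p[1],46.]),frame(p[2]),p[3]
def toolR(E,a):
    # tool x along angle a (in dial plane, ccw from ex), z = -ez
    x=E@[np.cos(a),np.sin(a),0];z=-E[:,2];return np.c_[x,np.cross(z,x),z]
def rpy(R):return Ro.from_matrix(R).as_euler('xyz',degrees=True)
E
python3 - <<'E'
from station import *
from h import *
F,E,mu=setup()
for a in range(-180,180,30):
    r=toolR(E,np.radians(a));out=[]
    for P in (F+E[:,2]*150, F+E[:,2]*55, F+E@[60,40,15]):
        q=solve_ik(P,rpy(r));out.append(None if q is None else np.round(q).astype(int).tolist())
    print(a,out)
E
```

```text
[ 5.41397e+02  5.74500e+01 -2.12000e-01 -1.60000e-02  1.19878e+02
  2.34640e+01] [-12.16148696  -0.90414802]
-180 [[9, -27, 139, -20, 37, -146], [6, -9, 136, -29, 21, -138], [8, 2, 126, -32, 22, -133]]
-150 [None, None, None]
-120 [None, None, None]
-90 [[9, -27, 139, -20, 37, 124], [6, -9, 136, -29, 21, 132], [8, 2, 126, -32, 22, 137]]
-60 [[9, -27, 139, -20, 37, 94], [6, -9, 136, -29, 21, 102], [8, 2, 126, -32, 22, 107]]
-30 [[9, -27, 139, -20, 37, 64], [6, -9, 136, -29, 21, 72], [8, 2, 126, -32, 22, 77]]
0 [[9, -27, 139, -20, 37, 34], [6, -9, 136, -29, 21, 42], [8, 2, 126, -32, 22, 47]]
30 [[9, -27, 139, -20, 37, 4], [6, -9, 136, -29, 21, 12], [8, 2, 126, -32, 22, 17]]
60 [[9, -27, 139, -20, 37, -26], [6, -9, 136, -29, 21, -18], [8, 2, 126, -32, 22, -13]]
90 [[9, -27, 139, -20, 37, -56], [6, -9, 136, -29, 21, -48], [8, 2, 126, -32, 22, -43]]
120 [[9, -27, 139, -20, 37, -86], [6, -9, 136, -29, 21, -78], [8, 2, 126, -32, 22, -73]]
150 [[9, -27, 139, -20, 37, -116], [6, -9, 136, -29, 21, -108], [8, 2, 126, -32, 22, -103]]
```

Run:
```python
from station import *
from h import *
F,E,mu=setup()
goto(F+E@[30,0,160],rpy(toolR(E,np.radians(-70))))
o=get_obs();print(o['t'],o['tcp_pos'],F+E@[30,0,160],o['joint_pos'],o['wrist_force'])
im=get_image('wrist');cv2.imwrite('pics/b.png',im[:,:,::-1])
np.savez('b.npz',pos=o['tcp_pos'],rot=o['ee_rot'])
for t in('outlet','locknut'):print(t,[(round(d['score'],2),np.round(d['extent'])) for d in spot_in(t,'wrist')][:2])
c=wristcal(get_calibration('wrist'),o['tcp_pos'],o['ee_rot'])
D=lambda r,a,h=0:F+E@[r*np.cos(a),r*np.sin(a),h]
v=im[:,:,::-1].copy()
for X,col in [(D(112,mu),(255,0,0)),(D(26,mu),(255,0,0)),(D(0,0,95),(0,0,255)),(D(0,0,48),(0,255,0))]:
    p=proj(c,X)[0];print(p);cv2.circle(v,(int(p[0]),int(p[1])),3,col,-1)
cv2.imwrite('pics/b_v.png',v)
```

```text
3.1083 [476.15249352  71.19381524 194.67694082] [475.70702941  71.60671597 194.27162018] [  7.73564711 -26.09008047 135.37022808 -18.21768044  38.76981099
 100.9410623 ] [ 0.10791787 -0.05342998  0.48798335]
outlet [(0.95, array([255., 184.,  69.,  88.]))]
locknut [(0.87, array([269., 254.,  60.,  65.])), (0.27, array([278., 198., 266., 243.]))]
[313.72594298 121.4014484 ]
[283.19986043 199.57522326]
[271.45876812 256.5047153 ]
[273.35344473 236.26687054]
```

View pics/b_v.png

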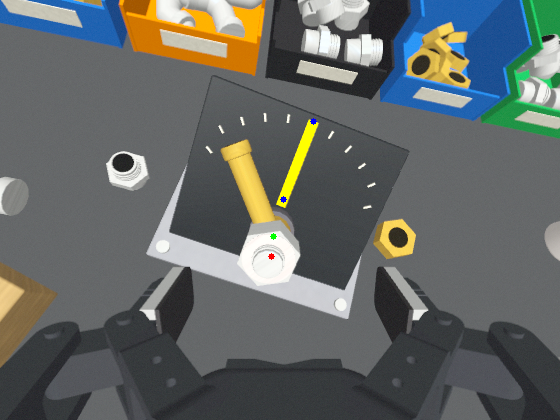

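The wrist view shows the predicted points on their targets to within a few pixels. The line runs from (283,204) to (314,122), the outlet's outer end is at ~(236,148) and the nut is centred at ~(269,254). I'll zoom in to refine this.

Run:
```python
import cv2
a=cv2.imread('pics/b.png')
cv2.imwrite('pics/b_c1.png',cv2.resize(a[60:330,140:420],None,fx=2.2,fy=2.2,interpolation=cv2.INTER_CUBIC))
cv2.imwrite('pics/b_c2.png',cv2.resize(a[110:310,210:330],None,fx=3,fy=3,interpolation=cv2.INTER_CUBIC))
cv2.imwrite('pics/b_c3.png',cv2.resize(a[210:300,220:320],None,fx=6,fy=6,interpolation=cv2.INTER_CUBIC))
```

```text
(no output)
```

View pics/b_c1.png

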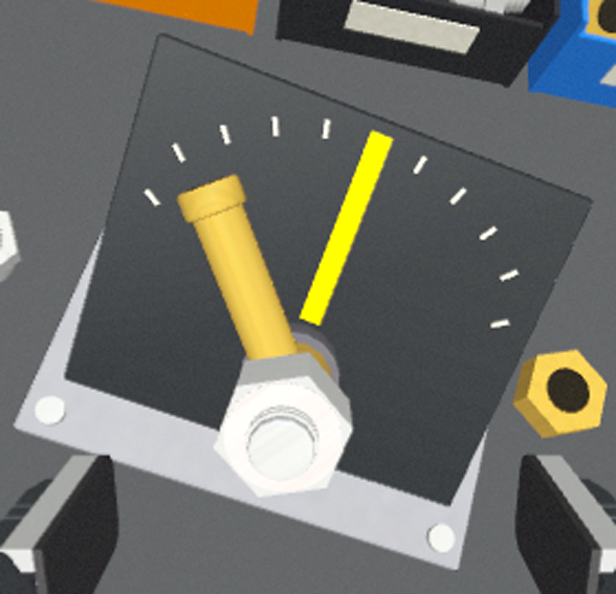

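View pics/b_c2.png

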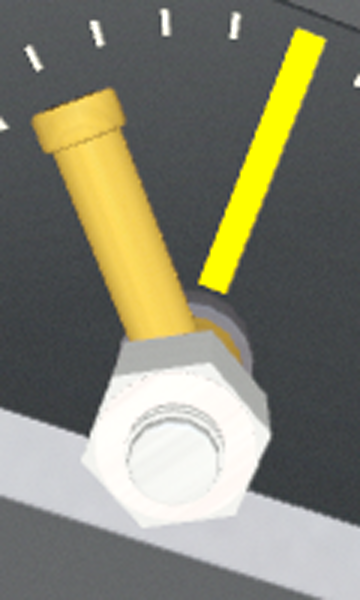

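View pics/b_c3.png

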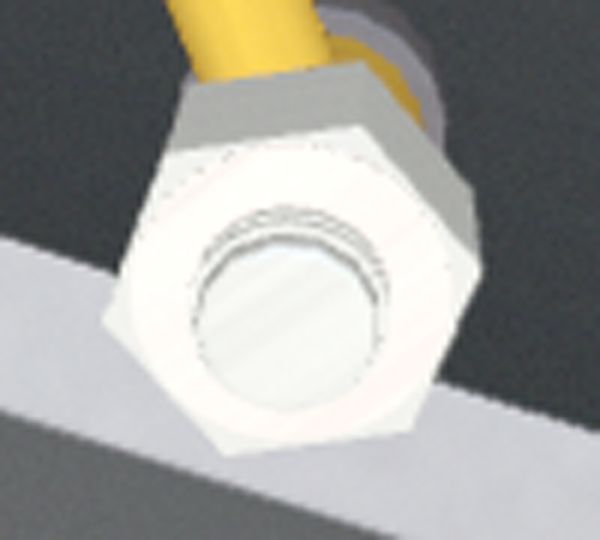

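```bash
cat > fit2.py <<'E'
from station import *
from h import *
import sys
exec(open('fit.py').read().split('r=least')[0].split('from h import *')[1])
b=np.load('b.npz');cw=wristcal(get_calibration('wrist'),b['pos'],b['rot'])
W=np.r_[un([(161,34),(591,202),(66,379),(450,505),(17,428),(459,569),(381.5,134.5),(310.5,322.5)],2.2,(140,60)),
 un([(287,325),(365,127),(482,268),(412,430),(230,456),(104,318),(170,152)],6,(220,210)),un([(88,140),(75,103)],3,(210,110))]
def wp(p):
    fx,fy,psi,mu,ut,bx,hn,nu,th=p;F=np.array([fx,fy,46]);E=frame(psi);D=lambda u,v,h=0:F+E@[u,v,h]
    Y=lambda r,a,h=0:D(r*np.cos(a),r*np.sin(a),h)
    a=pts(p[:6])[1]
    R=23/np.cos(np.pi/6)
    return a+[Y(26,mu),D(0,0,95)]+[Y(R,nu-np.pi/6-k*np.pi/3,hn+15) for k in range(6)]+[Y(84,th,33),Y(96,th,33)]
def rw(p):return (proj(cw,wp(p))-W).ravel()
p0=np.r_[np.load('fit.npy')[:6],69,0.0,.6]
xs=[10,10,.1,.1,10,10,10,.1,.1]
rr=[]
for nm,f in(('wrist',rw),('all',lambda p:np.r_[rw(p),res(p[:6])])):
  best=None
  for n0 in np.radians([0,20,40]):
    p0[7]=n0
    r=least_squares(f,p0,x_scale=xs,loss='soft_l1')
    if best is None or r.cost<best.cost:best=r
  print(nm,best.cost,np.round(best.x,2),'deg psi,mu,nu,th',np.round(np.degrees(best.x[[2,3,7,8]]),2));
  print(np.round(rw(best.x).reshape(-1,2),1).tolist());rr.append(best.x)
np.save('fitw.npy',rr[0])
E
python3 fit2.py
```

```text
wrist 13.989586947230714 [ 5.3497e+02  5.9480e+01 -2.1000e-01 -3.0000e-02  1.2411e+02  3.0000e+01
  6.9350e+01  5.0000e-01  7.0000e-01] deg psi,mu,nu,th [-12.29  -1.48  28.41  39.88]
[[-1.0, -0.9], [2.2, -0.3], [-1.5, 0.7], [0.3, 2.1], [-1.8, -1.2], [0.5, 0.5], [-0.4, 6.2], [0.3, -1.3], [0.7, 0.4], [0.1, -0.4], [0.7, 0.1], [0.3, 0.1], [-0.3, -0.2], [0.2, 0.3], [0.0, -0.1], [0.1, -0.5], [-0.6, -0.8]]
all 27.18420155399209 [ 5.3563e+02  5.9370e+01 -2.1000e-01 -2.0000e-02  1.2435e+02  2.9320e+01
  7.0860e+01  5.0000e-01  7.0000e-01] deg psi,mu,nu,th [-12.24  -1.38  28.39  40.04]
[[-0.8, -1.7], [2.3, -1.2], [-1.2, -0.0], [0.5, 1.3], [-1.9, -1.2], [0.5, 0.5], [-0.6, 5.5], [0.4, -1.9], [0.9, -0.4], [0.3, -0.6], [1.0, 0.0], [0.6, 0.2], [-0.2, -0.1], [0.2, 0.3], [0.1, -0.2], [0.0, -1.0], [-0.7, -1.3]]
```

```bash
cat > fit3.py <<'E'
exec(open('fit2.py').read().split('p0=np.r_')[0])
st=un([(249,404)],4,(180,120));ss=un([(408,222)],3.7,(190,170))
def tip(p):F=np.array([p[0],p[1],46.]);return F+frame(p[2])[:,2]*95
def rw(p):
    e=(proj(cw,wp(p))-W);d=np.array([31,-82.])/87.7;n=np.array([-d[1],d[0]]);e[6]=n*(e[6]@n);e[7]=n*(e[7]@n);return e.ravel()
def f(p,w=1):return np.r_[w*rw(p),res(p[:6]),(proj(cs,tip(p))-ss).ravel(),(proj(ct,tip(p))-st).ravel()]
p0=np.r_[np.load('fit.npy')[:6],69,0.5,.7]
for w in(1,.0001):
    r=least_squares(lambda p:f(p,w),p0,x_scale=[10,10,.1,.1,10,10,10,.1,.1],loss='soft_l1')
    print(np.round(r.x,2),np.round(np.degrees(r.x[[2,3,7,8]]),2));print(np.round(f(r.x)[34:].reshape(-1,2),1).tolist())
E
python3 fit3.py
```

```text
[ 5.3596e+02  5.9280e+01 -2.1000e-01 -1.0000e-02  1.2401e+02  2.8990e+01
  7.1610e+01  5.0000e-01  7.0000e-01] [-12.25  -0.79  28.41  40.16]
[[0.4, -1.4], [0.3, -1.6], [1.8, -0.5], [-0.6, -0.5], [-0.1, 0.3], [0.5, -1.4], [0.8, 0.8], [-1.5, 0.7], [-1.3, 1.8], [-1.5, 1.0], [0.1, 1.3], [-0.8, 0.2], [-0.9, 0.0], [-0.6, 2.5], [0.8, -1.6], [-1.1, 1.7]]
[ 5.3990e+02  5.7860e+01 -2.1000e-01 -2.0000e-02  1.2151e+02  2.5010e+01
  8.0580e+01  4.9000e-01  7.4000e-01] [-12.15  -0.96  28.34  42.15]
[[-0.4, -1.2], [-0.4, -1.5], [1.1, -0.6], [-0.5, -0.6], [0.0, 0.1], [0.4, -1.6], [-0.7, 0.1], [-1.0, -0.0], [-0.9, 0.9], [-0.9, 0.3], [0.6, 0.4], [-0.5, 0.3], [-0.6, -0.1], [0.2, 0.6], [-0.9, -2.3], [-0.3, -0.3]]
```

```bash
cat >> h.py <<'E'
def setup():
    p=np.radians(-12.27);return np.array([535.4,59.4,46.]),frame(p),np.radians(-1.1)
E
cat > snap.py <<'E'
from station import *
from h import *
def snap(name):
    o=get_obs();im=get_image('wrist');cv2.imwrite(f'pics/{name}.png',im[:,:,::-1]);np.savez(name+'.npz',pos=o['tcp_pos'],rot=o['ee_rot']);return o
E
python3 - <<'E'
from snap import *
F,E,mu=setup();th=np.radians(40)
P=lambda a,h,r=70:F+E@[r*np.cos(a),r*np.sin(a),h]
o=rpy(toolR(E,th-np.pi/2))
goto(P(th,100),o);move_l(P(th,15),o,150)
ob=get_obs();print(ob['t'],ob['tcp_pos']-P(th,15),ob['wrist_force'])
grip(15,30);ob=get_obs();print(ob['t'],ob['grip_width'],ob['wrist_force'],ob['moment'])
for k in range(1,5):
    a=th+(mu-th)*k/4;move_l(P(a,15),rpy(toolR(E,a-np.pi/2)),60)
    ob=get_obs();print(ob['t'],ob['wrist_force'].round(1),ob['grip_width'],(ob['tcp_pos']-P(a,15)).round(1))
snap('c')
E
```

```text
4.375 [ 0.09007325 -0.26410172  0.9742173 ] [-0.72566741  0.94580174  0.92868875]
4.9917 19.531639929503584 [-4.42692177  0.10357977  5.24066705] [ 0.04925414  0.41346909 -0.04466261]
5.35 [-5.3  0.8  5.8] 19.37598546292417 [ 0.1 -0.   0.6]
5.7083 [-4.4  1.2  5.5] 19.94737004849828 [ 0.1 -0.1  0.6]
6.0667 [-5.4 -1.   6.5] 19.586733723405192 [ 0.1 -0.2  0.6]
6.425 [-4.1 -0.7  6.7] 19.169269652740198 [ 0.2 -0.3  0.7]
```

View pics/c.png

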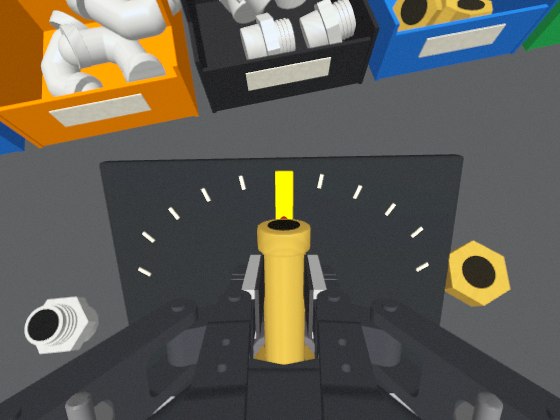

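The outlet pipe (centre column ~284) and the red pointer at ~(284,217) both lie on the yellow line (columns 275–293). I'll release, back off and measure.

Run:
```python
from snap import *
F,E,mu=setup()
P=lambda a,h,r=70:F+E@[r*np.cos(a),r*np.sin(a),h]
grip(60);o=rpy(toolR(E,mu-np.pi/2));move_l(P(mu,150,40),o,250)
print(snap('d')['t'])
a=cv2.imread('pics/d.png');cv2.imwrite('pics/d_c.png',cv2.resize(a[100:320,200:370],None,fx=2.7,fy=2.7,interpolation=cv2.INTER_CUBIC))
```

```text
7.6417
```

View pics/d_c.png

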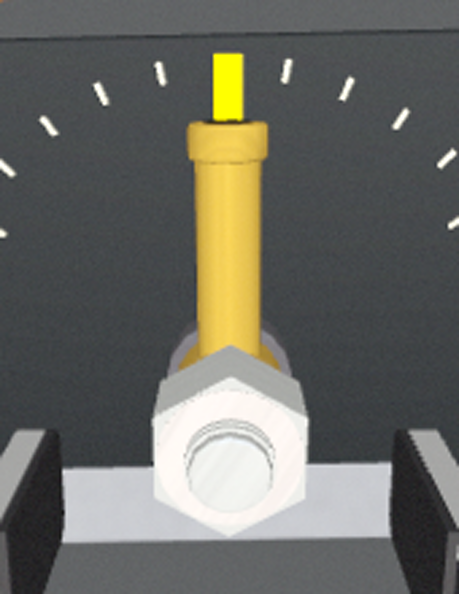

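```bash
cat > ang.py <<'E'
from snap import *
import sys
def meas(name):
    F,E,mu=setup()
    b=np.load(name+'.npz');cw=wristcal(get_calibration('wrist'),b['pos'],b['rot'])
    im=cv2.imread(f'pics/{name}.png').astype(int);B,G,Rr=im[...,0],im[...,1],im[...,2]
    P=lambda r,a,h,dx,dy:F+E@[dx+r*np.cos(a),dy+r*np.sin(a),h]
    yel=(B<70)&(Rr>200)&(G>200); bra=(Rr>150)&(Rr-B>60)&~yel
    # restrict to rows between projection of r=112 and r=40
    def cen(mask,r,h,hw=14,a=mu):
        q=proj(cw,[P(r,a,h,0,0),P(r,a+np.pi/2,h,0,0)])[0]
        row=int(round(q[1]));cols=np.arange(int(q[0])-hw*2,int(q[0])+hw*2+1);m=mask[row,cols];c=cols[m]
        return (c.min()+c.max())/2 if m.any() else np.nan,row,q[0],m.sum()
    print('yellow',[tuple(np.round(cen(yel,r,0),1)) for r in(112,109,106,103)])
    print('pipe  ',[tuple(np.round(cen(bra,r,33),1)) for r in(92,80,70,60,50)])
    print('mm/px',np.linalg.norm(E@[0,1,0])/np.linalg.norm(proj(cw,[P(70,mu,33,0,0)])-proj(cw,[P(70,mu,33,0,1)])), np.linalg.norm(1)/np.linalg.norm(proj(cw,[P(108,mu,0,0,0)])-proj(cw,[P(108,mu,0,0,1)])))
    print('tip pred',proj(cw,[P(0,0,95,0,0)]))
meas(sys.argv[1])
E
python3 ang.py d
```

```text
yellow [(np.float64(284.0), np.float64(125.0), np.float64(285.1), np.float64(11.0)), (np.float64(284.0), np.float64(128.0), np.float64(285.1), np.float64(11.0)), (np.float64(284.0), np.float64(132.0), np.float64(285.1), np.float64(11.0)), (np.float64(284.0), np.float64(135.0), np.float64(285.1), np.float64(11.0))]
pipe   [(np.float64(284.0), np.float64(149.0), np.float64(285.2), np.float64(29.0)), (np.float64(283.5), np.float64(162.0), np.float64(285.2), np.float64(24.0)), (np.float64(284.0), np.float64(173.0), np.float64(285.2), np.float64(23.0)), (np.float64(284.0), np.float64(184.0), np.float64(285.2), np.float64(23.0)), (np.float64(284.0), np.float64(195.0), np.float64(285.2), np.float64(23.0))]
mm/px 0.9083871699441667 0.9769311565228043
tip pred [[285.37868509 274.78684033]]
```

Pipe and line agree to within 0.5 px (under 0.5°). The nut comes next. I'll grasp it at a≈148.6°, which leaves the last joint about 240° of clockwise travel.

```bash
cat > nut.py <<'E'
from snap import *
F,E,mu=setup()
def q(a,h):
    r=solve_ik(F+E[:,2]*h,rpy(toolR(E,np.radians(a))));assert r is not None,(a,h);return r
def mz():
    o=get_obs();p=o['tcp_pos']-F-E[:,2]*50
    return o,E[:,2]@o['moment'],(E.T@o['wrist_force']).round(1),(E.T@o['moment']).round(2)
E
python3 - <<'E'
from nut import *
A=148.6
# go in steps so that j6 unwinds the right way
for h,a in((150,28),(150,A)):
    j=q(a,h);print(np.round(j));move_j(j)
print(get_obs()['t'])
grip(75);move_l(F+E[:,2]*54.5,rpy(toolR(E,np.radians(A))),120)
o,m,f,M=mz();print(o['t'],f,M,(E.T@(o['tcp_pos']-F)).round(1))
grip(38,60);o,m,f,M=mz();print(o['t'],o['grip_width'],f,M,(E.T@(o['tcp_pos']-F)).round(1),o['joint_pos'].round(1))
cv2.imwrite('pics/e_s.png',get_image('side')[150:310,200:380,::-1].repeat(3,0).repeat(3,1))
snap('e')
E
```

```text
[ 10. -28. 139. -21.  37.   7.]
[  10.  -28.  139.  -21.   37. -113.]
11.2583
12.5 [-0.2  0.1 -0.3] [-0.05  0.26  0.03] [ 0.3  0.1 54.7]
12.875 43.997553859030766 [-3.1  0.9 14.2] [0.24 0.77 0.02] [ 0.1  0.6 55.5] [   6.3   -9.6  136.7  -29.3   21.9 -105.7]
```

View pics/e.png

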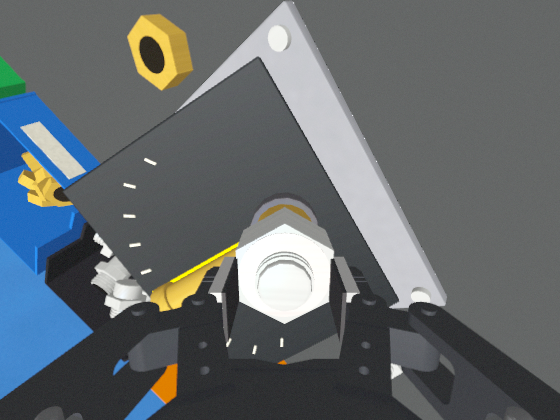

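View pics/e_s.png

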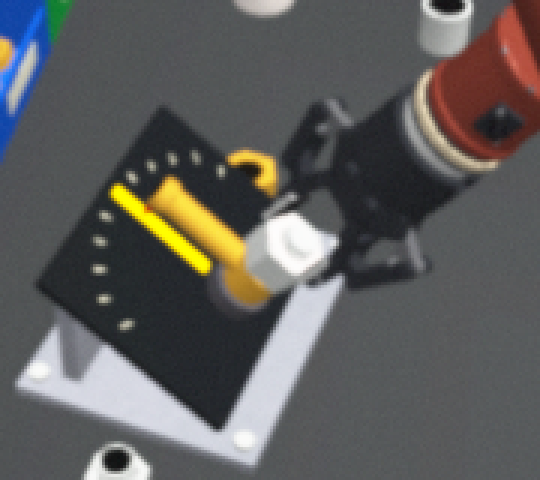

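The nut at (285,285) sits flat between both pads. In the side view the red pointer is on the line. I'll turn it clockwise along the thread's helix, watching the moment.

Run:
```python
from nut import *
A=148.6;d=0;hist=[]
steps=[25]*4+[8]*11
for s in steps:
    d+=s; move_j(q(A-d,54.5-12*d/360))
    o,m,f,M=mz();j6=o['joint_pos'][5]
    print(d,round(o['t'],2),f,M,round(o['grip_width'],1),round(j6,1),(E.T@(o['tcp_pos']-F)).round(1))
    if d>=100 and abs(M[2])>0.6: break
    if np.abs(f).max()>50: break
snap('f')
```

```text
25 13.47 [-2.  -0.6 13.4] [-0.32  0.47 -0.19] 44.4 -80.5 [ 0.6  0.1 54.6]
50 13.97 [-0.5 -3.4 13.5] [-0.82  0.41 -0.17] 43.9 -55.4 [ 0.7 -0.6 53.8]
75 14.47 [-0.2 -6.1 13.9] [-1.27  0.35 -0.19] 43.9 -30.3 [ 0.5 -1.3 53. ]
100 14.97 [-0.4 -8.3 15.2] [-1.52  0.44 -0.13] 44.0 -5.2 [ 0.1 -1.9 52.1]
108 15.23 [-0.7 -8.4 15.7] [-1.6   0.47 -0.15] 44.1 2.9 [-0.1 -2.  51.8]
116 15.49 [-0.6 -9.6 16.8] [-1.62  0.51 -0.2 ] 43.9 10.9 [-0.4 -2.2 51.5]
124 15.75 [-0.6 -9.5 16.4] [-1.62  0.54 -0.2 ] 44.3 18.9 [-0.6 -2.3 51.3]
132 16.01 [-0.9 -9.3 17.9] [-1.65  0.62 -0.21] 44.0 27.0 [-0.8 -2.3 51. ]
140 16.27 [-0.7 -9.3 18. ] [-1.6   0.71 -0.21] 44.1 35.0 [-1.  -2.4 50.7]
148 16.52 [-2.3 -8.5 19. ] [-1.53  0.78 -0.2 ] 44.1 43.1 [-1.3 -2.4 50.4]
156 16.78 [-3.  -9.5 18.7] [-1.43  0.77 -0.22] 43.8 51.1 [-1.5 -2.3 50.2]
164 17.04 [-3.4 -9.4 19.4] [-1.4  0.9  0.1] 43.9 59.1 [-1.8 -2.3 49.9]
172 17.3 [-4.6 -5.  20.8] [-0.61  1.06  1.97] 43.7 66.8 [-1.4 -1.4 49.7]
```

View pics/f.png

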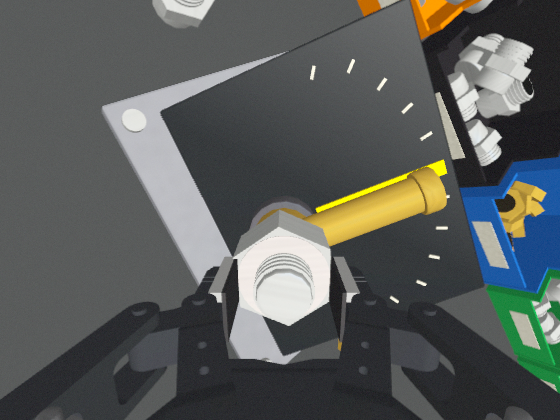

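The moment jumped to +2 Nm at about 165° (2.87 rad) with the flats still parallel to the pads, which is the hard stop. Now I release, retreat and check.

```bash
python3 - <<'E'
from nut import *
grip(80);o,m,f,M=mz();print(o['t'],o['grip_width'],f,M)
a=148.6-172
move_l(F+E[:,2]*150,rpy(toolR(E,np.radians(a))),150)
goto(F+E@[40,0,150],rpy(toolR(E,mu-np.pi/2)))
print(snap('g')['t'])
cv2.imwrite('pics/g_s.png',get_image('side')[:,:,::-1]);cv2.imwrite('pics/g_t.png',get_image('top')[:,:,::-1])
a=cv2.imread('pics/g.png');cv2.imwrite('pics/g_c.png',cv2.resize(a[100:320,200:370],None,fx=2.7,fy=2.7,interpolation=cv2.INTER_CUBIC))
E
python3 ang.py g
```

```text
17.8 79.96493704816643 [0.7 0.4 0.7] [ 0.03  0.25 -0.01]
19.6583
yellow [(np.float64(284.0), np.float64(124.0), np.float64(285.4), np.float64(11.0)), (np.float64(284.0), np.float64(127.0), np.float64(285.4), np.float64(11.0)), (np.float64(284.0), np.float64(130.0), np.float64(285.4), np.float64(11.0)), (np.float64(284.5), np.float64(133.0), np.float64(285.4), np.float64(10.0))]
pipe   [(np.float64(284.5), np.float64(147.0), np.float64(285.6), np.float64(30.0)), (np.float64(284.5), np.float64(161.0), np.float64(285.5), np.float64(24.0)), (np.float64(284.5), np.float64(172.0), np.float64(285.5), np.float64(24.0)), (np.float64(284.5), np.float64(183.0), np.float64(285.5), np.float64(24.0)), (np.float64(284.5), np.float64(194.0), np.float64(285.5), np.float64(24.0))]
mm/px 0.9051020870698543 0.9732864896820763
tip pred [[285.7488159  273.72147835]]
```

View pics/g_c.png

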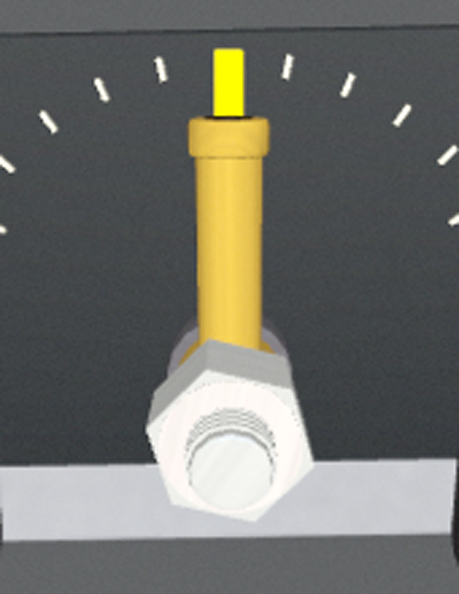

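View pics/g_s.png

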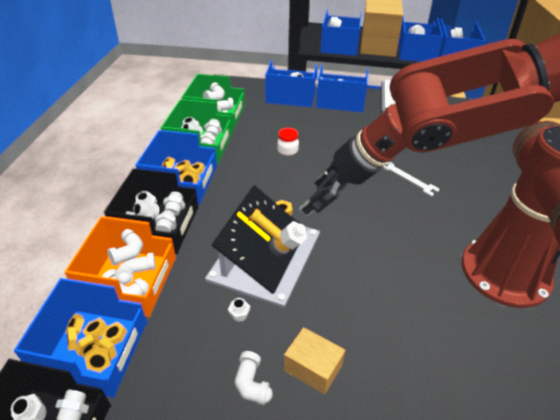

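The outlet is still on the line (284.5 px against 284.0). The nut has turned ~165°, it sits lower with more stud showing, and the loose items look undisturbed in the side view. The gripper is clear of everything, so I'm handing in.

Run:
```python
from station import *
print(get_obs()['wrist_force'],get_obs()['t']);sign_off()
```

```text
[ 0.34737458 -0.50368109  0.01324143] 19.8083
the job is handed in; nothing more can be done
```

I swivelled the outlet onto the yellow mark, then ran the jam nut clockwise to its stop. The job was handed in at 19.8 s with the gripper open and touching nothing.

- **Outlet:** I turned it about 41° with a light grip and released it. The pipe's centre was within 0.5 px (about 0.5°) of the yellow line in the wrist camera, both before and after the nut was tightened. I did not touch it again once it was on the mark.
- **Jam nut:** One grasp was enough, where the task expected two or more. It turned about 165° (2.9 rad, inside the expected 2.2 to 3.2), then the turning moment jumped from about -0.2 to +2.0 N m. Sideways force stayed small and the flats stayed parallel to the pads, so I took this as the hard stop. The last picture shows the nut turned by that amount and sitting lower, but I did not measure the gap to the ring directly.
- **Surroundings:** The connector, elbow, carton, jar and spare nut looked unmoved in the last side view, judged by eye. The arm hid the coupling in that view, and I took a top picture but did not look at it.
- **Disagreements:** The cameras differed by up to about 5 mm on where the stud stands. The yellow line also measured about 5 mm longer than stated. I went by the wrist camera, and both grasps fitted.

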